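# Find the full cutter case by its weight and rack it on the sloping holder

## Task

Three cutter cases that look the same lie on the saw table, but only one still has the heavy steel cutter head in it: find out which by hefting them. Lay the full one lengthways on the ramp of the sloping wooden holder, label up, keeping hold of it until it lies flat on the ramp and pushing it down the slope until it is fully home against the stop lip, then let go. Leave the two empty cases lying flat on the table, label up, and do not knock the tape measure or the paint tin about.

Things in the scene. Friction and masses are not known exactly. Their poses are not given: they have to be found in the camera images.
- case_a: One of three look-alike closed cutter cases, 110 mm long (its x), 52 wide (y), 48 high (z): grey, blue lid with white label, black latch tab on each long side. Lies flat right of the rip fence. Origin: centre of its underside. Lid does not open. Empty about 0.18 kg; the full one about 0.6 kg, the weight in its middle. Which one is full varies and cannot be seen.
- case_b: One of three look-alike closed cutter cases, 110 mm long (its x), 52 wide (y), 48 high (z): grey, blue lid with white label, black latch tab on each long side. Lies flat right of the rip fence. Origin: centre of its underside. Lid does not open. Empty about 0.18 kg; the full one about 0.6 kg, the weight in its middle. Which one is full varies and cannot be seen.
- case_c: One of three look-alike closed cutter cases, 110 mm long (its x), 52 wide (y), 48 high (z): grey, blue lid with white label, black latch tab on each long side. Lies flat right of the rip fence. Origin: centre of its underside. Lid does not open. Empty about 0.18 kg; the full one about 0.6 kg, the weight in its middle. Which one is full varies and cannot be seen.
- holder: Sloping wooden holder left of the rip fence, fixed to the table: plywood foot 147 (x) x 100 (y) x 12 mm that carries the ramp; its x is the direction in which the ramp rises. Origin: mid-width on its underside, 85 mm from its front edge.
- ramp: Ramp of the holder, 25 deg slope, low end near the robot. Origin: on its surface, mid-width, at the lip's inner face, 34 mm above the table; x up the slope, y across, z square to the surface. 134 mm long; side rails 10 mm high, 60 mm apart; stop lip 14 mm high. A case that is home has its origin at x 55 mm, y 0, z 0, its x along the ramp's x either way. Do not count on it sliding home by itself.
- tape: Yellow tape measure, 40 x 82 x 72 mm, loose bystander standing on the table; origin: centre of its underside.
- tin: Small red paint tin, 77 mm across, 76 mm high, loose bystander; origin: centre of its underside.
Things that resemble listed ones, but are neither listed nor needed, are in the scene too. Leave any pink look-alike of the holder alone.

How it is judged:
On the way:
1. a case, still held in the fingers, lies flat on the ramp (within 8 degrees of its slope) (((contact force between the fingers and case_a above 1 N and contact force between case_a and holder above 0.5 N and angle between the z axis of case_a and the z axis of ramp, either way round below 0.14 rad and distance between case_a and ramp below 0.12 m) or (contact force between the fingers and case_b above 1 N and contact force between case_b and holder above 0.5 N and angle between the z axis of case_b and the z axis of ramp, either way round below 0.14 rad and distance between case_b and ramp below 0.12 m) or (contact force between the fingers and case_c above 1 N and contact force between case_c and holder above 0.5 N and angle between the z axis of case_c and the z axis of ramp, either way round below 0.14 rad and distance between case_c and ramp below 0.12 m))), for 0.1 s.
At the end, for the whole second after the job is handed in: the full case lies label up on the ramp, flat on its surface (within 4 mm and 4 degrees), lengthways (within 8 degrees) and within 4.5 mm of the stop lip; both empty cases lie flat on the table, label up; all are released and at rest (((contact force between case_a and holder above 3.5 N and x of case_a in the frame of ramp between 0.05 and 0.0595 m and z of case_a in the frame of ramp between -0.004 and 0.004 m and angle between the z axis of case_a and the z axis of ramp, either way round below 0.07 rad and angle between the x axis of case_a and the x axis of ramp, either way round below 0.14 rad and angle between case_a's own z axis and vertical below 0.7 rad and linear speed of each of case_a, case_b, case_c below 0.02 m/s and height (world z) of case_b between -0.006 and 0.006 m and angle between each of case_b, case_c's own z axis and vertical below 0.07 rad and height (world z) of case_c between -0.006 and 0.006 m) or (contact force between case_b and holder above 3.5 N and x of case_b in the frame of ramp between 0.05 and 0.0595 m and z of case_b in the frame of ramp between -0.004 and 0.004 m and angle between the z axis of case_b and the z axis of ramp, either way round below 0.07 rad and angle between the x axis of case_b and the x axis of ramp, either way round below 0.14 rad and angle between case_b's own z axis and vertical below 0.7 rad and linear speed of each of case_b, case_a, case_c below 0.02 m/s and height (world z) of case_a between -0.006 and 0.006 m and angle between each of case_a, case_c's own z axis and vertical below 0.07 rad and height (world z) of case_c between -0.006 and 0.006 m) or (contact force between case_c and holder above 3.5 N and x of case_c in the frame of ramp between 0.05 and 0.0595 m and z of case_c in the frame of ramp between -0.004 and 0.004 m and angle between the z axis of case_c and the z axis of ramp, either way round below 0.07 rad and angle between the x axis of case_c and the x axis of ramp, either way round below 0.14 rad and angle between case_c's own z axis and vertical below 0.7 rad and linear speed of each of case_c, case_a, case_b below 0.02 m/s and height (world z) of case_a between -0.006 and 0.006 m and angle between each of case_a, case_b's own z axis and vertical below 0.07 rad and height (world z) of case_b between -0.006 and 0.006 m))); the robot touches nothing.
It fails at once if the tape measure is knocked more than 30 mm from its place (distance of tape from where it was at the start of the episode above 0.03 m).
It fails at once if the paint tin is knocked more than 30 mm from its place (distance of tin from where it was at the start of the episode above 0.03 m).
It also fails if it takes over 67 s, if anything falls off the work surface, if the arm or the gripper's body presses on something with over 40 N, if the wrist force passes 120 N, or if a joint passes its speed limit or range.

## Robot

A 6-joint arm with a two-finger parallel gripper is mounted at the origin on a cart in front of the work surface, level with it; the furniture and walls round the work are solid. World frame = base frame: x ahead of the robot, y to its left, z up, the work surface at z = 0. Lengths are in m, angles in rad, forces in N, time in s.
With the tool pointing down it reaches from about 0.375 to 0.925 m from the base axis. Payload 5.7 kg.
Tool frame: the origin (TCP) lies at the very end of the fingers, on their centre line; the grasp point (between the pads) lies 19 mm behind it; z points along the fingers, y is the line along which they close (so a half turn about z gives the same grasp; the last joint's range is limited). The gripper opens to 88 mm and grips with 3 to 60 N. Pads are 20 mm wide; open, the fingers measure 115 mm over their backs; the gripper's body (75 mm by 178 mm) begins 61 mm behind the grasp point.
Start: joints at [-1.32, 0.359, 1.51, -0, 1.272, -0.115], TCP at [0.215, -0.56, 0.223] pointing down, gripper open.
Joint ranges: [-2.97, 2.97], [-1.01, 2.36], [0.21, 2.38], [-0.96, 4.11], [0.2, 2.71], [-2.98, 2.98]. Speed limits (rad/s): [2.39, 2.39, 3.14, 3.14, 3.14, 3.14].

## Interface

Orientations are given as a unit quaternion [w, x, y, z].
In Python, from workcell import status, vision, r, spotter gives the robot as it stands.
- The arm moves only by the tool play_rows, never from a script. Its arguments are lists of equal length, an entry for each row: "travel": the shift along the tool's x, y, z in m, a list of three; "turn": the turn about the tool's z in degrees; "fingers": the closure, from -1 (fully open) to 1 (shut). In form: {"travel": [[x, y, z], ...], "turn": [turn, ...], "fingers": [fingers, ...]}. A call has 1 to 20 rows; each row shifts and turns the commanded pose from where the row before left it, along the tool's axes as they then stand; what a row does not reach is not made up. A row lasts 1/8 s, in which the tool goes at most 62.5 mm and 10.7 degrees, less where a joint would pass 70% of its speed; a pose out of reach is approached as far as the arm can. A call is refused whole if a number of a shift passes 0.0625 or a number of a turn 10.7, either way. A call with a gripper value outside its range is refused whole. The fingers move at their own pace and stop on an object; "newtons" is the grip in N (left out, the last holds). Time passes only in rows, so rows that do not move let the fingers close. It gives the time, the measured TCP pose, the force, the opening and the grip force at its end, in the units of the state.
- status.get_state(): the state, without advancing time (a new reading comes with each control period).
- vision.capture(name): name is "scene" or "top" or "wrist"; returns the picture (384x512x3 uint8, blue, green, red); there is no depth.
- vision.camera_params(name): a dict with "vfov" (degrees; the focal length in pixels is half the picture's height over the tangent of half this angle, whatever the lens; pixels are square), "cx", "cy" (the principal point, pixels), "rvec" (rotation vector, rad) and "tvec" (3), from world to camera coordinates, as OpenCV has them. Camera axes: x right, y down, z forward; pixel columns grow to the right and rows downward; lengths in m; the calibration is good to about 2 mm. A picture is of the moment at which its call begins: read the wrist's pose just before it. camera_params takes no time and is no camera call; for the wrist camera it gives the pose at the moment of the call.
- r.hand_in(): hands the job in; it is judged then, once.
Trained networks look in the newest picture that a camera, given by its name, has taken for a name from the list of things; names that differ only in an ending like _2 or _b are one class to them, and where a whole thing is asked for, a point or a joint stands for the part that bears it (a point fixed in the world has none). Each returns a list of dicts, best first, with "confidence" (0 to 1); they miss things now and then, are a little off and sometimes report something else, mostly with a low value. They report only what shows in the picture. A call takes as long as a camera call. They do not tell look-alikes from the thing itself.
- spotter.silhouettes(query, camera): "mask" (384x512 bool, what is visible of it) and "pixel" ([column, row] in pixels, amid what is visible of it).
The state is a dict: "time_s": time; "q": joint angles; "joint_vel": joint speeds; "effort": joint torques, N m; "position": TCP position; "orientation": TCP orientation; "wrist_force": force on the tool from outside, world axes, zero at the start; "torque": the same for the moment, N m; "opening": opening from 0.0 (shut) to 1.0 (fully open); "grasp_force": force on a finger pad.
Only numpy, scipy, OpenCV 4.12 (cv2) and the standard library are available. Lean on these libraries where they do the work, as an engineer would, in place of code of your own. Each camera call takes 0.05 s, during which the arm holds its last target. There are 200 camera calls.

## Working session

There is one attempt and no reset: what is moved stays moved. The work goes in short steps, Python scripts to look and compute and a tool call to move; the robot and the scene stay as the last step left them, time stands still between calls to the robot, and variables do not carry over. Pictures are saved under pics/ and viewed, at most 10 in all, crops included, and the job is handed in when it is done.

Besides the shell and the picture viewer there is one more tool, called as a command line: name --pt "numbers of a row" for each row, then --argument value for the rest. play_rows: Moves the arm, as the interface text tells. Its arguments: {"type":"object","properties":{"travel":{"type":"array","items":{"type":"array","items":{"type":"number"}}},"turn":{"type":"array","items":{"type":"number"}},"fingers":{"type":"array","items":{"type":"number"}},"newtons":{"type":"number"}},"required":["travel","turn","fingers"]}

```bash
mkdir -p pics
cat > h.py <<'E'
import numpy as np, cv2
from workcell import status, vision, r, spotter
def cam(n):
    p=vision.camera_params(n); f=192/np.tan(np.radians(p['vfov'])/2)
    R=cv2.Rodrigues(np.array(p['rvec'],float))[0]; t=np.array(p['tvec'],float).ravel()
    return f,p['cx'],p['cy'],R,t
def ray(c,u,v):
    f,cx,cy,R,t=c; d=R.T@np.array([(u-cx)/f,(v-cy)/f,1]); return -R.T@t,d/np.linalg.norm(d)
def onz(c,u,v,z):
    o,d=ray(c,u,v); return o+d*(z-o[2])/d[2]
def proj(c,P):
    f,cx,cy,R,t=c; q=R@np.array(P,float)+t; return np.array([f*q[0]/q[2]+cx,f*q[1]/q[2]+cy])
def tri(rays):
    A=np.zeros((3,3));b=np.zeros(3)
    for o,d in rays:
        M=np.eye(3)-np.outer(d,d);A+=M;b+=M@o
    return np.linalg.solve(A,b)
E
python3 - <<'E'
from h import *
print(status.get_state())
ims=[]
for n in ['scene','top']:
    im=vision.capture(n); cv2.imwrite(f'pics/{n}.png',im)
    c=cam(n); print(n,c[0],c[1],c[2],ray(c,c[1],c[2]))
    for q in ['case_a','holder','ramp','tape','tin']:
        for d in spotter.silhouettes(q,n):
            m=d['mask'];  print(q,round(d['confidence'],2),np.round(d['pixel']),m.sum(), cv2.minAreaRect(np.argwhere(m)[:,::-1].astype(np.float32)))
E
```

```text
{'time_s': 0.0, 'q': array([-1.32007715e+00,  3.59514168e-01,  1.51144780e+00, -4.38827668e-05,
        1.27249680e+00, -1.15145113e-01]), 'joint_vel': array([ 0.00182333, -0.00183004, -0.00021653,  0.00070699,  0.00020323,
       -0.00076317]), 'effort': array([-2.76483515e-03, -5.15376413e+01, -2.70726496e+01,  6.72164443e-02,
        3.52734479e-02, -1.26199157e-04]), 'position': array([ 0.21443031, -0.55961943,  0.2217983 ]), 'orientation': array([-9.29492189e-04,  9.83312919e-01,  1.81919851e-01, -8.41188380e-05]), 'wrist_force': array([ 0.68085111,  0.21940399, -0.17068633]), 'torque': array([0.02606105, 0.03597377, 0.05293717]), 'grasp_force': 0.0, 'opening': 1.0028651924457435}
scene 429.5488247562153 258.5082424586269 197.39178456154886 (array([-0.29783674,  0.78105077,  1.23317809]), array([ 0.53974292, -0.41410111, -0.73293782]))
case_a 0.68 [281. 168.] 429 ((280.6379089355469, 170.84481811523438), (16.89827537536621, 28.411386489868164), 68.19859313964844)
case_a 0.62 [310. 197.] 443 ((310.81597900390625, 196.58921813964844), (16.645103454589844, 30.058738708496094), 37.5
[... 1315 characters left out ...]
), (58.80983352661133, 43.029151916503906), 85.71085357666016)
holder 0.64 [213. 185.] 1903 ((215.3050994873047, 184.3109588623047), (57.54130554199219, 34.769317626953125), 83.41805267333984)
ramp 0.81 [209. 179.] 1395 ((213.66998291015625, 181.19000244140625), (51.19453430175781, 28.142852783203125), 81.8698959350586)
ramp 0.61 [105. 158.] 1615 ((104.98013305664062, 160.530517578125), (54.798789978027344, 31.57110595703125), 78.11134338378906)
tape 0.84 [377. 252.] 499 ((375.772216796875, 252.9467315673828), (20.000003814697266, 27.4615421295166), 22.61986541748047)
tin 0.8 [394. 147.] 795 ((392.2000427246094, 145.9000244140625), (25.938386917114258, 36.224300384521484), 63.43495178222656)
```

View pics/scene.png

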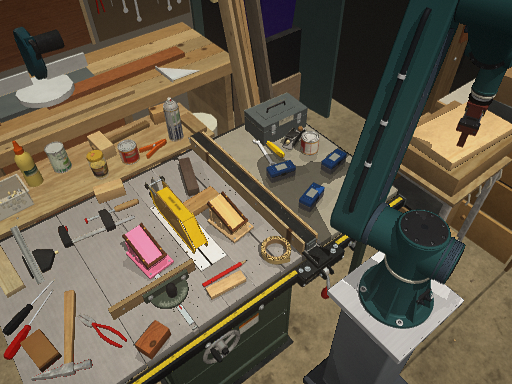

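View pics/top.png

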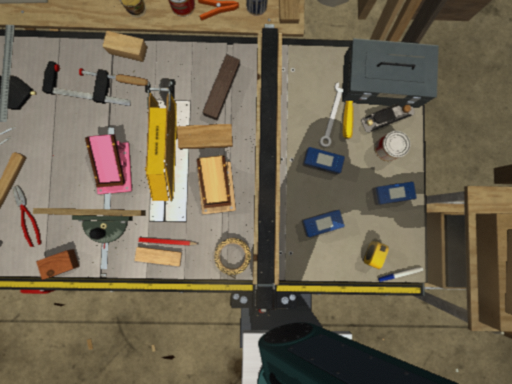

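Scene shows three blue cases right of the fence (top view px (323,160), (395,193), (323,223)), the tan holder at (215,184) with the pink decoy at (108,163), tape at (377,254), tin at (395,145). Next, fix rough poses from both views.

Run:
```python
from h import *
T,S=cam('top'),cam('scene')
it,is_=cv2.imread('pics/top.png'),cv2.imread('pics/scene.png')
def blobs(im,amin):
    b=im.astype(int); m=((b[...,0]-b[...,2]>40)&(b[...,0]>70)).astype(np.uint8)
    m=cv2.morphologyEx(m,cv2.MORPH_CLOSE,np.ones((9,9)))
    n,l,s,c=cv2.connectedComponentsWithStats(m)
    return [(c[i],cv2.minAreaRect(np.argwhere(l==i)[:,::-1].astype(np.float32)),s[i,4]) for i in range(1,n) if s[i,4]>amin]
bt,bs=blobs(it,300),blobs(is_,120)
for c,rc,a in bt:
    p=onz(T,*rc[0],.04); box=cv2.boxPoints(rc); w=[onz(T,*q,.045)[:2] for q in box]
    e=[w[1]-w[0],w[2]-w[1]]; L=max(e,key=np.linalg.norm)
    print('top',rc[0],a,np.round(p,3),'yaw',np.degrees(np.arctan2(L[1],L[0])),[np.linalg.norm(x) for x in e])
    for c2,rc2,a2 in bs:
        P=tri([ray(T,*c),ray(S,*c2)]); e=np.linalg.norm(proj(T,P)-c)+np.linalg.norm(proj(S,P)-c2)
        if e<6: print('   tri',np.round(P,4),e,c2,a2)
for n,px in [('tape',(377,253)),('tin',(393,146))]: print(n,onz(T,*px,.07))
for px in [(200,155),(228,155),(200,212),(234,208),(214,184)]: print('holder',onz(T,*px,.04))
cv2.imwrite('pics/crop.png',np.hstack([cv2.resize(it[135:225,180:260],None,fx=5,fy=5,interpolation=2),cv2.resize(is_[180:250,195:260],None,fx=6,fy=6,interpolation=2)[:450,:390] if 0 else cv2.resize(is_[180:250,195:260],(390,450),interpolation=2)]))
```

```text
top (324.0588684082031, 159.2647247314453) 399 [ 0.656 -0.068  0.04 ] yaw -102.83732940277278 [np.float64(0.047138006807843594), np.float64(0.10523951716295701)]
   tri [ 0.6564 -0.0668  0.0401] 0.610029360281567 [280.53777778 167.12444444] 225
top (396.3499755859375, 191.9499969482422) 365 [ 0.564 -0.28   0.04 ] yaw -80.73563761087219 [np.float64(0.10373077763456094), np.float64(0.0467302382207052)]
   tri [ 0.566  -0.2799  0.0382] 1.0536493690045614 [333.77251185 157.31279621] 211
top (323.7269592285156, 223.33734130859375) 404 [ 0.47  -0.068  0.04 ] yaw -72.8990422708275 [np.float64(0.10594292132455171), np.float64(0.04798353422360041)]
   tri [ 0.47   -0.0642  0.0409] 0.6861659254263697 [311.47079038 193.50171821] 291
tape [ 0.39049026 -0.21047075  0.07      ]
tin [ 0.6934692  -0.25905771  0.07      ]
holder [0.65984641 0.29319999 0.04      ]
holder [0.66173701 0.2122814  0.04      ]
holder [0.49520759 0.28800585 0.04      ]
holder [0.50852897 0.19121789 0.04      ]
holder [0.5764126  0.25038182 0.04      ]
```

View pics/crop.png

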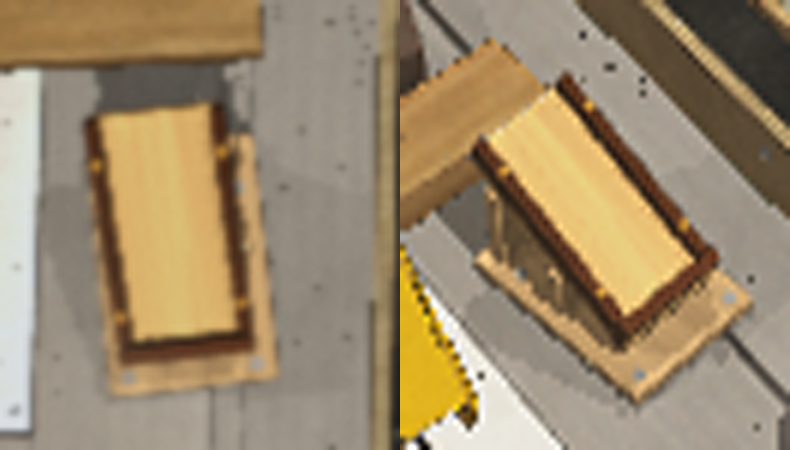

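play_rows --pt "0.0345 -0.0307 0" --pt "0.0345 -0.0307 0" --pt "0.0345 -0.0307 0" --pt "0.0345 -0.0307 0" --pt "0.0345 -0.0307 0" --pt "0.0345 -0.0307 0" --pt "0.0345 -0.0307 0" --pt "0.0345 -0.0307 0" --pt "0.0345 -0.0307 0" --pt "0.0345 -0.0307 0" --pt "0.0345 -0.0307 0" --pt "0.0345 -0.0307 0" --pt "0 0 0" --pt "0 0 0" --pt "0 0 0" --pt "0 0 0" --pt "0 0 0" --pt "0 0 0" --pt "0 0 0" --pt "0 0 0" --turn '[0, 0, 0, 0, 0, 0, 0, 0, 0, 0, 0, 0, -10.7, -10.7, -10.7, -10.7, -10.7, -10.7, -10.7, -10.7]' --fingers '[-1, -1, -1, -1, -1, -1, -1, -1, -1, -1, -1, -1, -1, -1, -1, -1, -1, -1, -1, -1]' --newtons 20

```text
time_s: 3.1
position: [0.4695, -0.0682, 0.2228]
orientation: [0.0, 0.595, 0.803, 0.0]
wrist_force: [-0.8, -0.8, 0.4]
opening: 1.002
grasp_force: 0.0
```

```bash
cat >> h.py <<'E'
from scipy.spatial.transform import Rotation
from scipy.optimize import minimize
def pose():
    s=status.get_state(); R=Rotation.from_quat(np.roll(s['orientation'],-1)).as_matrix(); return np.array(s['position']),R,s
def goto(x,y,z,yaw):
    p,R,s=pose(); y0=np.degrees(np.arctan2(R[1,0],R[0,0])); d=(np.array([x,y,z])-p)@R
    print('t',s['time_s'],'pos',np.round(p,4),'yaw',round(y0,2),'tool shift',np.round(d,4),'turn',round((y0-yaw+180)%360-180,2),'F',np.round(s['wrist_force'],2),'op',s['opening'],'g',s['grasp_force'])
def blue(im):
    b=im.astype(int); m=((b[...,0]-b[...,2]>40)&(b[...,0]>70)).astype(np.uint8)
    return cv2.morphologyEx(m,cv2.MORPH_CLOSE,np.ones((15,15)))
E
python3 - <<'E'
from h import *
goto(.47,-.066,.2,107)
p,R,s=pose(); im=vision.capture('wrist'); cv2.imwrite('pics/w1.png',im)
c=cam('wrist'); o,d=ray(c,c[1],c[2]); print('cam in tool',(o-p)@R,d@R,c[:3])
n,l,st,ce=cv2.connectedComponentsWithStats(blue(im))
for i in range(1,n):
    if st[i,4]<1500: continue
    rc=cv2.minAreaRect(np.argwhere(l==i)[:,::-1].astype(np.float32)); w=[onz(c,*q,.048)[:2] for q in cv2.boxPoints(rc)]
    e=max([w[1]-w[0],w[2]-w[1]],key=np.linalg.norm); print(rc,onz(c,*rc[0],.048),np.degrees(np.arctan2(e[1],e[0])),np.linalg.norm(w[1]-w[0]),np.linalg.norm(w[2]-w[1]))
E
```

```text
t 3.1 pos [ 0.4695 -0.0682  0.2228] yaw 106.91 tool shift [0.0019 0.0011 0.0228] turn -0.09 F [-0.82 -0.83  0.42] op 1.0022278872516996 g 0.0
cam in tool [ 0.07644385  0.00029677 -0.16308078] [-0.28304328  0.0029592   0.95910257] (np.float64(315.978486873816), 258.3080042812646, 190.24890090153707)
((259.0, 166.0), (98.0, 48.0), 90.0) [ 0.4701029  -0.06348855  0.048     ] -71.38796573443709 0.05008949853279948 0.10918855499262788
((411.7574768066406, 212.57424926757812), (44.537723541259766, 100.54407501220703), 39.289405822753906) [ 0.65240696 -0.06327526  0.048     ] 74.03407929585521 0.1101044918090191 0.05365300376699935
```

View pics/w1.png

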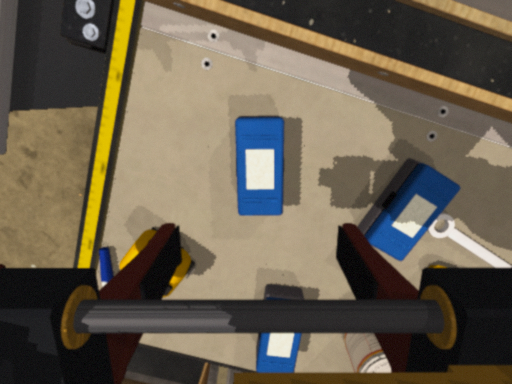

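Wrist view shows the near case at (259,166) squarely in line, the second case at (412,212), tape lower left under the finger (165,260), clear of the grasp.

play_rows --pt "0.0037 0.0016 0.027" --pt "0 0 0.027" --pt "0 0 0.027" --pt "0 0 0.027" --pt "0 0 0.027" --pt "0 0 0.027" --pt "0 0 0.027" --pt "0 0 0.014" --pt "0 0 0" --pt "0 0 0" --pt "0 0 0" --pt "0 0 0" --pt "0 0 0" --pt "0 0 0" --pt "0 0 -0.015" --pt "0 0 -0.015" --pt "0 0 -0.01" --pt "0 0 0" --pt "0 0 0" --pt "0 0 0" --turn '[-1.7, 0, 0, 0, 0, 0, 0, 0, 0, 0, 0, 0, 0, 0, 0, 0, 0, 0, 0, 0]' --fingers '[-1, -1, -1, -1, -1, -1, -1, -1, 1, 1, 1, 1, 1, 1, 1, 1, 1, 1, 1, 1]' --newtons 20

```text
time_s: 5.65
position: [0.4694, -0.064, 0.0591]
orientation: [-0.001, 0.586, 0.81, -0.0]
wrist_force: [1.0, 0.6, -6.2]
opening: 0.591
grasp_force: 19.9
```

Run:
```python
from h import *
goto(.6555,-.0655,.2,76)
for i in range(4): vision.capture('wrist'); print(np.round(status.get_state()['wrist_force'],2))
```

```text
t 5.65 pos [ 0.4694 -0.064   0.0591] yaw 108.26 tool shift [-0.0596  0.1761 -0.1411] turn 32.26 F [ 1.01  0.58 -6.16] op 0.5906176424083668 g 19.937102794647217
[ 0.34  0.31 -5.56]
[ 0.53  0.12 -5.62]
[-0.25  0.22 -5.67]
[-0.37  0.42 -6.39]
```

About 6 N: this near case is the full one. Lift, turn and carry it towards the holder for a look.

play_rows --pt "0 0 -0.02" --pt "0 0 -0.02" --pt "0 0 -0.02" --pt "0 0 -0.02" --pt "0 0 -0.02" --pt "0 0 -0.02" --pt "0 0 -0.02" --pt "0 0 -0.02" --pt "0 0 -0.02" --pt "0 0 -0.01" --pt "0 -0.038 0" --pt "0 -0.038 0" --pt "0 -0.038 0" --pt "0 -0.038 0" --pt "0 -0.038 0" --pt "0 -0.038 0" --pt "0 -0.038 0" --pt "0 -0.039 0" --pt "0 0 0" --pt "0 0 0" --turn '[10.3, 10.3, 10.3, 10.3, 10.3, 10.3, 10.3, 10.3, 10.3, 10.3, 0, 0, 0, 0, 0, 0, 0, 0, 0, 0]' --fingers '[1, 1, 1, 1, 1, 1, 1, 1, 1, 1, 1, 1, 1, 1, 1, 1, 1, 1, 1, 1]' --newtons 20

```text
time_s: 8.35
position: [0.4414, 0.2391, 0.2492]
orientation: [0.0, 0.999, 0.046, -0.001]
wrist_force: [-0.7, -1.0, -5.8]
opening: 0.588
grasp_force: 20.0
```

Run:
```python
from h import *
goto(.45,.20,.25,5)
p,R,s=pose(); im=vision.capture('wrist'); cv2.imwrite('pics/w2.png',im)
c=cam('wrist'); np.save('c2.npy',np.array([c],dtype=object),allow_pickle=True)
for q in ['ramp','holder']:
  for d in spotter.silhouettes(q,'wrist'): print(q,d['confidence'],d['pixel'],d['mask'].sum())
```

```text
t 8.35 pos [0.4414 0.2391 0.2492] yaw 5.31 tool shift [ 0.005   0.0397 -0.0008] turn 0.31 F [-0.7  -1.02 -5.85] op 0.5883559637295186 g 19.966616481542587
ramp 0.74 [263.7, 51.1] 7913
ramp 0.65 [10.0, 14.6] 571
holder 0.93 [23.2, 22.3] 2248
holder 0.58 [259.8, 58.2] 9913
```

View pics/w2.png

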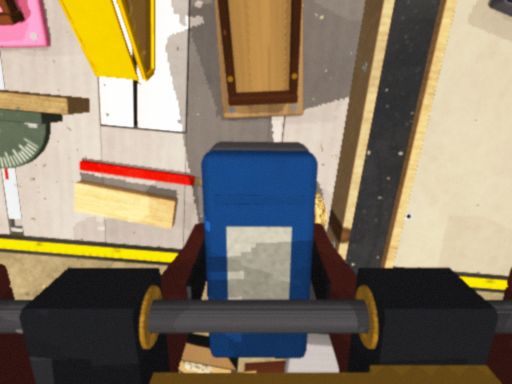

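play_rows --pt "0.022 0.003 -0.022" --pt "0.022 0.003 -0.022" --pt "0 0 0" --pt "0 0 0" --turn '[0, 0, 0, 0]' --fingers '[1, 1, 1, 1]'

```text
time_s: 9.0
position: [0.4851, 0.2368, 0.2927]
orientation: [0.0, 0.999, 0.045, -0.001]
wrist_force: [0.5, -0.6, -6.3]
opening: 0.592
grasp_force: 20.0
```

Run:
```python
from h import *
goto(.45,.20,.25,5)
im=vision.capture('wrist'); cv2.imwrite('pics/w3.png',im)
c=cam('wrist'); np.save('c3.npy',np.array([c],dtype=object),allow_pickle=True)
a=cv2.imread('pics/w2.png')
cv2.imwrite('pics/w3c.png',np.vstack([cv2.resize(im[0:160,160:360],None,fx=4,fy=4,interpolation=2)[:,:][:], ])[:600])
cv2.imwrite('pics/w2c.png',cv2.resize(a[0:130,190:330],None,fx=4,fy=4,interpolation=2))
```

```text
t 9.0 pos [0.4851 0.2368 0.2927] yaw 5.2 tool shift [-0.0382  0.0335  0.0428] turn 0.2 F [ 0.47 -0.62 -6.29] op 0.5921749150007296 g 19.966721534729004
```

View pics/w3c.png

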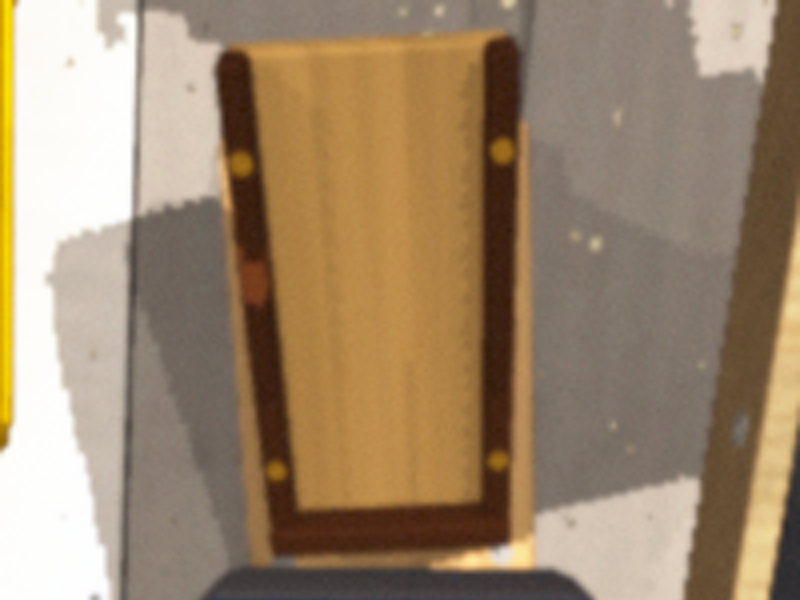

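View pics/w2c.png

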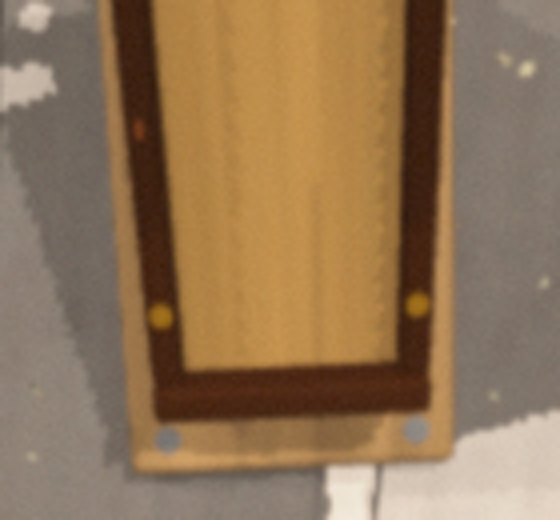

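Views show the ramp floor corners clearly: in w3 at about (234,128),(280,125) low and (223,12),(281,9) high; brass rail screws in both. Fit the ramp pose.

Run:
```python
from h import *
from scipy.optimize import least_squares
c2=tuple(np.load('c2.npy',allow_pickle=True)[0]);c3=tuple(np.load('c3.npy',allow_pickle=True)[0]);T=cam('top')
P2=lambda u,v:np.array([u/4-.375+190,v/4-.375]);P3=lambda u,v:np.array([u/4-.375+160,v/4-.375]);PT=lambda u,v:np.array([u/5-.4+180,v/5-.4+135])
for n,a,b in [('L',(160,316),(277,470)),('R',(417,305),(498,460)),('cl',(185,370),(297,512)),('cr',(397,360),(482,502))]:
    print(n,np.round(tri([ray(c2,*P2(*a)),ray(c3,*P3(*b))]),4))
obs=[(c2,P2(185,370),(0,.03)),(c2,P2(397,360),(0,-.03)),(c3,P3(297,512),(0,.03)),(c3,P3(482,502),(0,-.03)),(c3,P3(252,50),(.134,.03)),(c3,P3(485,40),(.134,-.03))]
top=[(T,PT(133,342),(0,.03)),(T,PT(238,335),(0,-.03)),(T,PT(98,117),(.134,.03)),(T,PT(212,103),(.134,-.03))]
def pts(q,s,y):
    a=np.radians(25); cy,sy=np.cos(q[2]),np.sin(q[2]); X=s*np.cos(a)
    return [q[0]+X*cy-y*sy,q[1]+X*sy+y*cy,q[3]+s*np.sin(a)]
def fit(o,fz):
    f=lambda q:np.concatenate([proj(c,pts([*q[:3],q[3] if fz else .034],*k))-p for c,p,k in o])
    r=least_squares(f,[.51,.245,.08,.034]); print(np.round(r.x,4),np.degrees(r.x[2]),np.round(r.fun,1))
fit(obs,1);fit(obs,0);fit(top,0);fit(obs+top,0)
im=cv2.imread('pics/w3.png');c=c3
# held case: lid mask in tool frame
for n,cc in (('w2',c2),('w3',c3)):
    im=cv2.imread(f'pics/{n}.png'); m=blue(im); k,l,st,ce=cv2.connectedComponentsWithStats(m); i=1+np.argmax(st[1:,4]); print(n,st[i],[ (r_,np.flatnonzero(l[r_]==i)[[0,-1]]) for r_ in (180,220,260)])
```

```text
L [0.5361 0.2768 0.0581]
R [0.5452 0.2094 0.0567]
cl [0.5232 0.2701 0.0497]
cr [0.5312 0.2121 0.0454]
[0.5267 0.2411 0.1353 0.0356] 7.7532795305333355 [-0.1  0.6 -0.4  0.7  0.4 -0.7  0.1 -0.2 -0.1 -0.   0.1 -0.4]
[0.5268 0.2411 0.1354 0.034 ] 7.760170051215384 [ 0.   0.5 -0.5  0.6  0.5 -0.9 -0.  -0.4  0.   0.2 -0.  -0.2]
[0.5255 0.2419 0.1227 0.034 ] 7.031307324318777 [ 0.1 -0.1 -0.2 -0.9  0.6  0.1 -0.5  0.8]
[0.5267 0.2412 0.1342 0.034 ] 7.688831762708195 [-0.   0.5 -0.6  0.7  0.5 -0.8 -0.1 -0.3  0.1  0.3  0.  -0.   0.3 -0.4
  0.  -1.4  0.4 -0.1 -0.7  0.3]
w2 [  202   150   115   150 11337] [(180, array([203, 315])), (220, array([204, 313])), (260, array([207, 310]))]
w3 [  202   150   115   150 11337] [(180, array([203, 315])), (220, array([204, 313])), (260, array([206, 310]))]
```

Run:
```python
from h import *
c2=tuple(np.load('c2.npy',allow_pickle=True)[0]);c3=tuple(np.load('c3.npy',allow_pickle=True)[0]);T=cam('top')
print(tri([ray(c2,154,74),ray(c3,161.5,110)]))
for z in (.1,.15,.2,.25): print(z,onz(T,174,130,z),onz(T,174,190,z),onz(T,258,180,z))
goto(.5737,.2475,.115,7.7)
```

```text
[0.53464971 0.36970136 0.01919481]
0.1 [0.71696568 0.35797473 0.1       ] [0.55241893 0.3518335  0.1       ] [0.58444146 0.12553305 0.1       ]
0.15 [0.70485016 0.34729397 0.15      ] [0.54884729 0.34147161 0.15      ] [0.57920709 0.12692151 0.15      ]
0.2 [0.69273465 0.3366132  0.2       ] [0.54527565 0.33110972 0.2       ] [0.57397272 0.12830998 0.2       ]
0.25 [0.68061913 0.32593244 0.25      ] [0.54170402 0.32074783 0.25      ] [0.56873835 0.12969845 0.25      ]
t 9.05 pos [0.4847 0.2369 0.2925] yaw 5.23 tool shift [ 0.0901 -0.0025  0.1772] turn -2.47 F [-0.04  0.38 -5.95] op 0.5881905772102899 g 19.966711532324553
```

play_rows --pt "0.03 -0.001 0" --pt "0.03 -0.001 0" --pt "0.03 -0.0005 0" --pt "0 0 0.035" --pt "0 0 0.035" --pt "0 0 0.035" --pt "0 0 0.035" --pt "0 0 0.037" --pt "0 0 0" --pt "0 0 0" --turn '[0, 0, -2.5, 0, 0, 0, 0, 0, 0, 0]' --fingers '[1, 1, 1, 1, 1, 1, 1, 1, 1, 1]' --newtons 20

```text
time_s: 10.3
position: [0.5758, 0.2485, 0.1175]
orientation: [-0.0, 0.998, 0.068, 0.0]
wrist_force: [0.9, -0.1, -5.4]
opening: 0.592
grasp_force: 20.0
```

Run:
```python
from h import *
goto(.5737,.2475,.079,7.7)
```

```text
t 10.3 pos [0.5758 0.2485 0.1175] yaw 7.77 tool shift [-0.0023  0.0008  0.0385] turn 0.07 F [ 0.92 -0.12 -5.44] op 0.5924774730348351 g 19.966720081865788
```

Now press down slowly with a lighter grip so the case swivels flat in the pads.

play_rows --pt "-0.002 0.001 0.005" --pt "0 0 0.005" --pt "0 0 0.005" --pt "0 0 0.004" --pt "0 0 0.004" --pt "0 0 0.004" --turn '[0, 0, 0, 0, 0, 0]' --fingers '[1, 1, 1, 1, 1, 1]' --newtons 12

```text
time_s: 11.05
position: [0.5718, 0.2466, 0.0893]
orientation: [0.0, 0.998, 0.068, -0.002]
wrist_force: [-5.3, -2.0, -1.1]
opening: 0.59
grasp_force: 12.0
```

play_rows --pt "0 0 0.003" --pt "0 0 0.003" --pt "0 0 0.002" --pt "0 0 0.002" --pt "0 0 0" --turn '[0, 0, 0, 0, 0]' --fingers '[1, 1, 1, 1, 1]'

```text
time_s: 11.68
position: [0.5723, 0.2467, 0.0791]
orientation: [0.0, 0.998, 0.068, -0.002]
wrist_force: [-3.0, -0.8, -2.2]
opening: 0.593
grasp_force: 12.0
```

Run:
```python
from h import *
goto(.5737,.2475,.079,7.7)
im=vision.capture('scene'); im2=vision.capture('wrist')
cv2.imwrite('pics/p1.png',np.hstack([cv2.resize(im[170:250,190:270],(400,400),interpolation=2),cv2.resize(im2,(400,300))[:, :] if 0 else cv2.resize(im2[0:384,64:448],(400,400))]))
```

```text
t 11.675 pos [0.5723 0.2467 0.0791] yaw 7.76 tool shift [ 0.0015 -0.0006  0.0001] turn 0.06 F [-3.05 -0.78 -2.21] op 0.5929987493000134 g 11.99981052428484
```

View pics/p1.png

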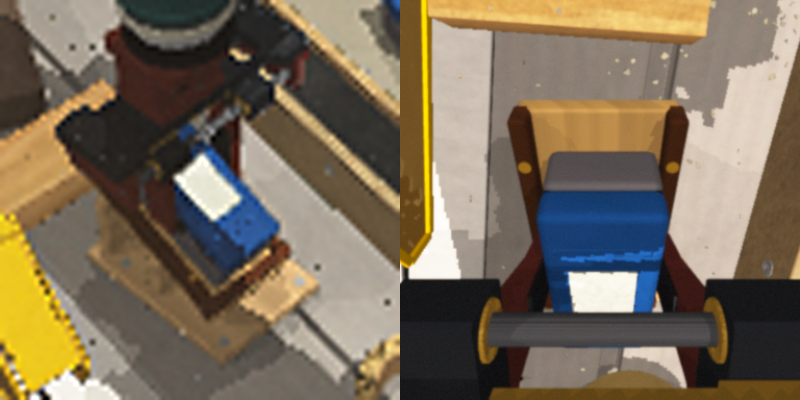

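The case sits between the rails, tilted to the slope, with about 15 mm still to the lip. Slide it down.

play_rows --pt "0 0 0.0015" --pt "-0.0027 0 0.0013" --pt "-0.0027 0 0.0013" --pt "-0.0027 0 0.0013" --pt "-0.0027 0 0.0013" --pt "0 0 0" --turn '[0, 0, 0, 0, 0, 0]' --fingers '[1, 1, 1, 1, 1, 1]'

```text
time_s: 12.52
position: [0.5691, 0.247, 0.0768]
orientation: [-0.001, 0.998, 0.068, 0.006]
wrist_force: [0.8, -1.0, 10.7]
opening: 0.596
grasp_force: 12.0
```

Run:
```python
from h import *
goto(.5615,.2475,.072,7.7)
s=status.get_state(); print(s['torque'],s['joint_vel'].round(3))
im=vision.capture('scene'); im2=vision.capture('wrist'); 
cv2.imwrite('pics/p2.png',np.hstack([cv2.resize(im[170:250,190:270],(400,400),interpolation=2),cv2.resize(im2[0:384,64:448],(400,400))]))
goto(.5615,.2475,.072,7.7)
```

```text
t 12.525 pos [0.5691 0.247  0.0768] yaw 7.76 tool shift [-0.0075 -0.0015  0.0047] turn 0.06 F [ 0.85 -0.97 10.66] op 0.5956355854862669 g 12.001373232342303
[-0.21505017 -0.32220109 -0.06780093] [ 0.    -0.    -0.001 -0.     0.003  0.   ]
t 12.625 pos [0.5691 0.2471 0.0768] yaw 7.76 tool shift [-0.0075 -0.0015  0.0047] turn 0.06 F [ 1.02 -1.37 11.39] op 0.5883401626055986 g 12.001170669682324
```

View pics/p2.png

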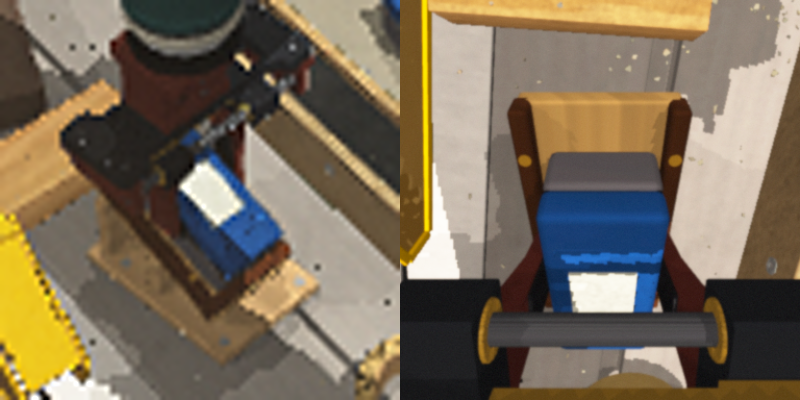

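Flat on the ramp about 10 mm short of the lip, stuck by friction because I press too hard; ease the pressing and pull further along the slope.

play_rows --pt "0 0 -0.003" --pt "-0.003 0 0" --pt "-0.003 0 0" --pt "0 0 0" --turn '[0, 0, 0, 0]' --fingers '[1, 1, 1, 1]'

```text
time_s: 13.12
position: [0.5653, 0.2466, 0.0792]
orientation: [-0.001, 0.998, 0.068, 0.008]
wrist_force: [11.4, 1.0, 2.2]
opening: 0.595
grasp_force: 12.0
```

```bash
cat >> h.py <<'E'
a25=np.radians(25); yw=np.radians(7.7)
RX=np.array([np.cos(a25)*np.cos(yw),np.cos(a25)*np.sin(yw),np.sin(a25)]);RY=np.array([-np.sin(yw),np.cos(yw),0]);RZ=np.cross(RX,RY);R0=np.array([.5267,.2412,.034])
def onramp(c,u,v,n=0):
    o,d=ray(c,u,v); P=o+d*((R0+n*RZ-o)@RZ)/(d@RZ); return np.array([(P-R0)@RX,(P-R0)@RY])
E
python3 - <<'E'
from h import *
goto(.5615,.2475,.072,7.7)
im=vision.capture('wrist'); cv2.imwrite('pics/w4.png',im); c=cam('wrist')
for u in (240,258,275): print(u,[tuple(map(int,im[v,u])) for v in range(80,200,4)] if u==258 else '')
for v in range(90,190,10): print(v,np.round(onramp(c,258,v),4),np.round(onramp(c,258,v,.048),4))
E
```

```text
t 13.125 pos [0.5653 0.2466 0.0792] yaw 7.77 tool shift [-0.0037 -0.0014  0.0071] turn 0.07 F [11.37  1.01  2.22] op 0.594596065829971 g 12.000198606401682
240 
258 [(89, 131, 165), (78, 143, 193), (83, 158, 211), (76, 143, 192), (74, 138, 186), (74, 137, 186), (71, 138, 187), (73, 137, 187), (75, 140, 189), (75, 139, 188), (71, 138, 185), (73, 141, 188), (73, 140, 188), (75, 142, 189), (75, 141, 189), (73, 141, 188), (74, 78, 85), (80, 79, 86), (79, 80, 87), (81, 81, 89), (81, 80, 88), (82, 79, 89), (80, 78, 88), (83, 82, 90), (97, 99, 106), (100, 99, 111), (90, 51, 22), (112, 60, 23), (114, 60, 21), (118, 64, 24)]
275 
90 [ 0.1334 -0.0008] [ 0.1537 -0.0009]
100 [ 0.1286 -0.0008] [ 0.1505 -0.0009]
110 [ 0.1235 -0.0008] [ 0.1471 -0.0009]
120 [ 0.1181 -0.0008] [ 0.1436 -0.0009]
130 [ 0.1125 -0.0008] [ 0.1399 -0.0009]
140 [ 0.1067 -0.0008] [ 0.1361 -0.0009]
150 [ 0.1005 -0.0008] [ 0.132  -0.0009]
160 [ 0.0941 -0.0007] [ 0.1278 -0.0009]
170 [ 0.0873 -0.0007] [ 0.1233 -0.0009]
180 [ 0.0802 -0.0007] [ 0.1186 -0.0009]
```

View pics/w4.png

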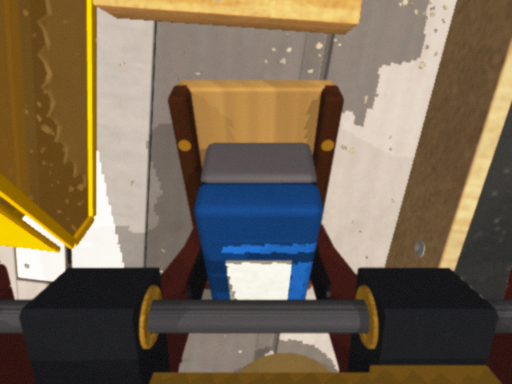

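The wrist view shows the case's far bottom edge at row 142 and lid edge at row 183, against the ramp's end at row 84; check its tilt numerically with the scene view.

```bash
cat >> h.py <<'E'
from scipy.optimize import least_squares
def casept(q,x,y,z): # q: s,n,pitch(rad, + = far end down relative ramp)
    s,n,p=q; P=[s+x*np.cos(p)+z*np.sin(p), n-x*np.sin(p)+z*np.cos(p)]
    return R0+RX*P[0]+RY*y+RZ*P[1]
E
python3 - <<'E'
from h import *
W,S=cam('wrist'),cam('scene')
im=vision.capture('scene'); cv2.imwrite('pics/s4.png',im)
q0=(.055,0,0)
for nm,pt in [('far bot L',(.055,.026,0)),('far bot R',(.055,-.026,0)),('far top L',(.055,.026,.048)),('far top R',(.055,-.026,.048))]:
    print('wrist',nm,[np.round(proj(W,casept(q,*pt)),1) for q in (q0,(.055,.005,.12),(.060,0,0))])
for nm,pt in [('near top L',(-.055,.026,.048)),('near top R',(-.055,-.026,.048)),('near bot R',(-.055,-.026,0)),('near bot L',(-.055,.026,0))]:
    print('scene',nm,[np.round(proj(S,casept(q,*pt)),1) for q in (q0,(.055,.005,.12),(.060,0,0))])
m=blue(im); n,l,st,ce=cv2.connectedComponentsWithStats(m); print(st,ce)
big=cv2.resize(im[195:240,210:265],None,fx=12,fy=12,interpolation=2)
for q,col in ((q0,(0,255,0)),((.055,.005,.12),(0,0,255))):
    P=[tuple(int(k) for k in (proj(S,casept(q,x,y,z))-[210,195]+.5)*12) for x,y,z in [(-.055,.026,0),(-.055,-.026,0),(-.055,-.026,.048),(-.055,.026,.048),(-.055,.026,0),(.0,.026,0),(0,.026,.048),(-.055,.026,.048)]]
    for a,b in zip(P,P[1:]): cv2.line(big,a,b,col,1)
cv2.imwrite('pics/s4c.png',big)
E
```

```text
wrist far bot L [array([205.6, 134.3]), array([206.1, 133.4]), array([204.5, 125.6])]
wrist far bot R [array([307.5, 134.5]), array([307. , 133.5]), array([308.5, 125.7])]
wrist far top L [array([189.9, 196.9]), array([188.8, 183.3]), array([188. , 187.2])]
wrist far top R [array([321.6, 197.1]), array([322.6, 183.6]), array([323.3, 187.4])]
scene near top L [array([236.5, 223.5]), array([236.2, 221. ]), array([235.6, 222.4])]
scene near top R [array([247.2, 215.3]), array([246.9, 212.8]), array([246.3, 214.2])]
scene near bot R [array([243.6, 220.1]), array([244.4, 218.9]), array([242.7, 219.1])]
scene near bot L [array([233.2, 228.2]), array([233.9, 227. ]), array([232.3, 227.2])]
[[     0      0    512    384 193032]
 [   283      9     78     65   2180]
 [    24     41      1      1      1]
 [    25     43      1      1      1]
 [   339     73      1      2      2]
 [   340     76      1      2      2]
 [   342     82      1      1      1]
 [   343     84      1      1      1]
 [   345     89      1      1      1]
 [   346     91      1      1      1]
 [   347     94      1      
[... 2913 characters left out ...]
37]
 [377.         171.        ]
 [378.         173.        ]
 [380.         178.        ]
 [381.         181.        ]
 [382.         184.        ]
 [384.         189.        ]
 [385.         191.        ]
 [234.48135593 211.31864407]
 [387.         196.        ]
 [388.         199.        ]
 [389.         202.        ]
 [390.25       205.5       ]
 [401.72173913 216.00869565]
 [428.         211.        ]
 [431.         212.        ]
 [434.         213.        ]
 [436.5        214.5       ]
 [439.5        216.5       ]
 [424.         250.33275563]
 [402.         232.        ]
 [431.         291.        ]
 [431.88888889 303.        ]
 [393.         302.        ]
 [429.         313.5       ]]
```

View pics/s4c.png

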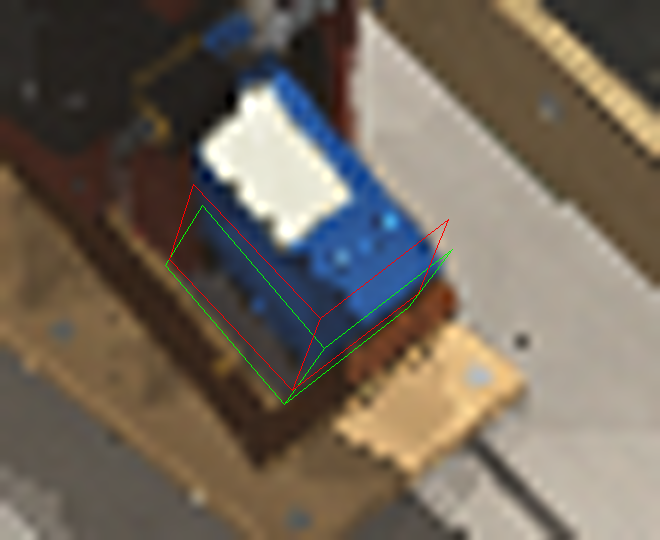

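The case's near end sits at the lip in this view; compare against the level-held picture w2 as a reference to get its real tilt.

Run:
```python
from h import *
T0=np.array([.076444,.000297,-.163081]); f,cx,cy=315.98,258.31,190.25
# camera axes in tool frame: z forward d, x right = -y_tool? derive from current params
p,R,s=pose(); c=cam('wrist'); Rc=c[3]@R; o=(-c[3].T@c[4]-p)@R; print('o',o)
def pj(P): q=Rc@(np.array(P)-o); return np.round([f*q[0]/q[2]+cx,f*q[1]/q[2]+cy],1)
for nm in ('w2','w4'):
    im=cv2.imread(f'pics/{nm}.png').astype(int)
    print(nm,[(v,tuple(im[v,259])) for v in range(134,192,2)])
    for v in (150,160,170,178,190,200,220): 
        row=im[v]; m=(row[:,0]-row[:,2]>-8)&(row[:,0]<140); i=259
        a=i
        while m[a-1]: a-=1
        b=i
        while m[b+1]: b+=1
        print(v,a,b,end='; ')
    m=(im.min(2)>140); ys,xs=np.where(m[150:300,205:312]); print('label',ys.min()+150,xs.min()+205,xs.max()+205)
for xo in (0,.003): print('level',xo,'bot',pj((.055+xo,.026,.019)),'top',pj((.055+xo,.026,-.029)))
for g in (.012,.0215): # z of axis below... case rotated about grasp axis (0,-.019)
  for pit in (15,20,25):
    a=np.radians(pit)
    def rp(x,z): z=z+.019; return (x*np.cos(a)+z*np.sin(a), .026, -.019 - x*np.sin(a)+z*np.cos(a))
    print('pitch',pit,'bot',pj(rp(.055,.019)),'top',pj(rp(.055,-.029)))
```

```text
o [ 0.07898221  0.0011648  -0.16309273]
w2 [(134, (np.int64(114), np.int64(126), np.int64(138))), (136, (np.int64(116), np.int64(128), np.int64(141))), (138, (np.int64(117), np.int64(129), np.int64(142))), (140, (np.int64(110), np.int64(122), np.int64(134))), (142, (np.int64(71), np.int64(74), np.int64(81))), (144, (np.int64(57), np.int64(58), np.int64(65))), (146, (np.int64(63), np.int64(63), np.int64(70))), (148, (np.int64(69), np.int64(67), np.int64(73))), (150, (np.int64(80), np.int64(58), np.int64(48))), (152, (np.int64(85), np.int64(48), np.int64(21))), (154, (np.int64(96), np.int64(53), np.int64(21))), (156, (np.int64(116), np.int64(63), np.int64(23))), (158, (np.int64(130), np.int64(69), np.int64(24))), (160, (np.int64(131), np.int64(69), np.int64(29))), (162, (np.int64(131), np.int64(71), np.int64(26))), (164, (np.int64(136), np.int64(75), np.int64(29))), (166, (np.int64(137), np.int64(77), np.int64(28))), (168, (np.int64(134), np.int64(72), np.int64(27))), (170, (np.int64(132), np.int64(69), np.int64(23))), (172, (np.int64(136), np.int64(71), np.int64(23))), (174, (np.int64
[... 1837 characters left out ...]
4(82), np.int64(85))), (184, (np.int64(90), np.int64(52), np.int64(22))), (186, (np.int64(107), np.int64(58), np.int64(19))), (188, (np.int64(111), np.int64(60), np.int64(22))), (190, (np.int64(110), np.int64(59), np.int64(19)))]
150 241 261; 160 258 259; 170 259 259; 178 259 259; 190 198 319; 200 195 321; 220 195 321; label 262 226 311
level 0 bot [301.7 140.7] top [316.5 155.5]
level 0.003 bot [302.  135.5] top [316.8 148.6]
pitch 15 bot [306.3 129.3] top [322.1 173.2]
pitch 20 bot [308.  126.9] top [324.  181.6]
pitch 25 bot [309.9 125.4] top [325.8 191.4]
pitch 15 bot [306.3 129.3] top [322.1 173.2]
pitch 20 bot [308.  126.9] top [324.  181.6]
pitch 25 bot [309.9 125.4] top [325.8 191.4]
```

Reference edges agree with a centred grasp; the case is at the lip. Press it flat while held, then ease and open.

play_rows --pt "0.001 0 0.002" --pt "0 0 0.002" --pt "0 0 0.001" --pt "0 0 0" --turn '[0, 0, 0, 0]' --fingers '[1, 1, 1, 1]' --newtons 8

```text
time_s: 13.72
position: [0.5634, 0.2464, 0.0741]
orientation: [-0.001, 0.998, 0.068, 0.005]
wrist_force: [5.2, -0.3, 10.8]
opening: 0.59
grasp_force: 8.0
```

Run:
```python
from h import *
goto(.5615,.2475,.072,7.7)
im=vision.capture('wrist').astype(int); print([(v,im[v,259].tolist()) for v in range(134,206,3)]); cv2.imwrite('pics/w5.png',im)
c=cam('wrist')
for q in ((.055,0,0),(.052,0,0)): print([np.round(proj(c,casept(q,.055,0,z)),1)[1] for z in (0,.033,.048)])
```

```text
t 13.725 pos [0.5634 0.2464 0.0741] yaw 7.77 tool shift [-0.0018 -0.0014  0.0021] turn 0.07 F [ 5.19 -0.27 10.77] op 0.5897394903128688 g 7.9996703448705375
[(134, [70, 124, 167]), (137, [78, 79, 85]), (140, [78, 78, 87]), (143, [79, 77, 86]), (146, [77, 76, 82]), (149, [78, 78, 83]), (152, [78, 78, 84]), (155, [81, 80, 90]), (158, [79, 82, 89]), (161, [84, 81, 88]), (164, [92, 92, 100]), (167, [104, 103, 112]), (170, [94, 93, 103]), (173, [93, 51, 21]), (176, [109, 59, 25]), (179, [107, 59, 22]), (182, [112, 62, 24]), (185, [115, 64, 19]), (188, [119, 65, 25]), (191, [122, 67, 24]), (194, [136, 76, 30]), (197, [142, 77, 27]), (200, [136, 75, 25]), (203, [123, 68, 26])]
[np.float64(131.6), np.float64(172.6), np.float64(197.0)]
[np.float64(136.9), np.float64(178.3), np.float64(202.8)][ WARN:0@1.733] global loadsave.cpp:1063 imwrite_ Unsupported depth image for selected encoder is fallbacked to CV_8U.
```

Edges now match the home pose (rows 135/171/194 against 132/173/197). Release and rise.

play_rows --pt "0.001 0 -0.002" --pt "0 0 0" --pt "0 0 0" --pt "0 0 0" --pt "0 0 -0.005" --pt "0 0 -0.02" --pt "0 0 -0.04" --pt "0 0 -0.04" --pt "0 0 -0.04" --pt "0 0 0" --pt "0 0 0" --turn '[0, 0, 0, 0, 0, 0, 0, 0, 0, 0, 0]' --fingers '[1, -1, -1, -1, -1, -1, -1, -1, -1, -1, -1]'

```text
time_s: 15.15
position: [0.5587, 0.245, 0.2176]
orientation: [0.0, 0.998, 0.068, -0.0]
wrist_force: [-0.1, 0.2, -0.4]
opening: 1.003
grasp_force: 0.0
```

Run:
```python
from h import *
goto(.5615,.2475,.072,7.7)
c=cam('wrist'); im=vision.capture('wrist'); cv2.imwrite('pics/w6.png',im); b=im.astype(int)
print([(v,b[v,258].tolist()) for v in range(100,384,6)])
print('label/blue cols',[(v,np.flatnonzero(blue(im)[v])[[0,-1]].tolist()) for v in range(150,384,20) if blue(im)[v].any()])
S=cam('scene'); si=vision.capture('scene'); cv2.imwrite('pics/s6.png',si)
for q in ((.055,0,0),(.062,0,0)):
    print(q,'wrist',[(k,np.round(proj(c,casept(q,*k)),0).tolist()) for k in [(.055,.026,0),(.055,0,.033),(.055,.026,.048),(-.055,.026,.048),(-.055,-.026,.048)]])
w=(si.min(2)>150).astype(np.uint8); n,l,st,ce=cv2.connectedComponentsWithStats(w)
print([(st[i].tolist(),ce[i].round(1).tolist()) for i in range(1,n) if 200<ce[i][0]<260 and 185<ce[i][1]<235 and st[i,4]>15])
print([np.round(proj(S,casept((s,0,0),0,0,.048)),1) for s in (.05,.055,.06,.065)])
```

```text
t 15.15 pos [0.5587 0.245  0.2176] yaw 7.76 tool shift [ 0.0032 -0.0021  0.1456] turn 0.06 F [-0.07  0.24 -0.43] op 1.003341522143754 g 0.0
[(100, [70, 137, 182]), (106, [70, 136, 183]), (112, [74, 93, 114]), (118, [81, 77, 84]), (124, [80, 80, 88]), (130, [104, 55, 21]), (136, [118, 62, 19]), (142, [115, 60, 25]), (148, [111, 61, 26]), (154, [107, 56, 18]), (160, [126, 68, 25]), (166, [106, 54, 16]), (172, [156, 174, 181]), (178, [150, 170, 175]), (184, [158, 178, 184]), (190, [147, 166, 173]), (196, [145, 165, 171]), (202, [153, 173, 179]), (208, [202, 123, 61]), (214, [197, 109, 33]), (220, [195, 111, 39]), (226, [185, 105, 38]), (232, [111, 123, 134]), (238, [110, 121, 133]), (244, [103, 114, 125]), (250, [99, 109, 120]), (256, [107, 115, 128]), (262, [106, 118, 130]), (268, [79, 88, 98]), (274, [57, 99, 125]), (280, [58, 109, 141]), (286, [66, 126, 160]), (292, [83, 117, 154]), (298, [100, 109, 120]), (304, [51, 52, 53]), (310, [60, 60, 61]), (316, [72, 71, 75]), (322, [81, 79, 83]), (328, [66, 68, 70]), (334, [65, 114, 142]), (340, [23, 136, 164]), (346, [0, 226, 245]), (352, [93, 134, 154]), (358, [95, 134, 156]), (364, [95, 134, 154]), (370, [97, 137, 160]), (376, [22, 65, 90]), (382, [21, 65, 93])]
label/blue cols [(150, [228, 287]), (170, [229, 286]), (190, [231, 284]), (210, [233, 283])]
(0.055, 0, 0) wrist [((0.055, 0.026, 0), [228.0, 110.0]), ((0.055, 0, 0.033), [256.0, 129.0]), ((0.055, 0.026, 0.048), [224.0, 138.0]), ((-0.055, 0.026, 0.048), [232.0, 229.0]), ((-0.055, -0.026, 0.048), [282.0, 229.0])]
(0.062, 0, 0) wrist [((0.055, 0.026, 0), [228.0, 103.0]), ((0.055, 0, 0.033), [256.0, 121.0]), ((0.055, 0.026, 0.048), [224.0, 130.0]), ((-0.055, 0.026, 0.048), [231.0, 224.0]), ((-0.055, -0.026, 0.048), [282.0, 225.0])]
[([221, 180, 17, 14, 68], [226.5, 185.7]), ([240, 202, 42, 40, 541], [258.9, 224.1])]
[array([232.7, 208.7]), array([231.8, 207.6]), array([230.9, 206.5]), array([230. , 205.5])]
```

Measured edges (rows 111/128/230) match the home pose (110/129/229); the case is flat at the lip, fingers clear. Hand in.

```bash
python3 -c "
from h import *
print(r.hand_in())"
```

```text
the job is handed in; nothing more can be done
None
```

I handed the job in at about 15 s: the full case, the near one at about 6 N, lies flat and home against the ramp lip and is released; the hand-in gave no verdict, I never touched the two empty cases, the tape or the tin, I ruled the empty cases out from that one heft without lifting them, and I viewed 11 pictures, one over your limit of 10.

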